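# Seat the tube block in the dry bath

### The job

Load the oblong six-well aluminium block into the pocket of the dry bath. It is a close fit, so put it in clearly tilted, one of its short ends well down inside the pocket first, and then let the other end down until the block sits flat on the pocket's floor; let go of it there. Leave the square four-well block where it stands.

Things in the scene. Friction and masses are not known exactly. Their poses are not given: they have to be found in the camera images.
- oblong_block_center (a point): Centre of the block to load: plain aluminium, 66 mm long (its x), 46 mm wide (y), 55 mm high (z, up), about 0.3 kg, six 13 mm wells in its top. It stands loose and upright on the bench. Grip it across the 46 mm width, on the upper 28 mm only: seated, its lower 24 mm are inside the pocket. Fits either way round.
- bath_pocket (a point): Centre of the mouth of the dry bath's one pocket, level with the bath's flat top, 52 mm above the bench. Bath: low white box 148x124 mm, fixed, two keys on its robot side. Pocket: 73 mm (its x) by 53 mm (y), z up, flat floor 24 mm below the mouth; its upper 7 mm flare at 45 degrees to 87x67 mm. The seated block's centre is 3.5 mm above this point.
- square_block_center (a point): Centre of the other block, to be left alone: same aluminium, same height 55 mm, but square, 46x46 mm, with four wells. It stands loose on the bench. Either block may be the one nearer to the robot.

How it is judged (in metres and radians):
On the way:
1. the oblong block is tilted by 6 to 40 degrees with its low end inside the pocket (its centre less than 30 mm above the mouth, within 20 mm of the middle) (angle between oblong_block_center's own z axis and vertical between 0.105 and 0.7 rad and z of oblong_block_center in the frame of bath_pocket between 0 and 0.03 m and horizontal distance between oblong_block_center and bath_pocket below 0.02 m), for 0.1 s.
At the end, for the whole second after the job is handed in: The oblong block rests flat on the pocket's floor (within 3 mm in height, 3 degrees of level, 10 mm of the pocket's middle and 10 degrees of its long way), at rest and released; the square block is within 30 mm of where it stood (z of oblong_block_center in the frame of bath_pocket between 0 and 0.0065 m and horizontal distance between oblong_block_center and bath_pocket below 0.01 m and angle between the x axis of oblong_block_center and the x axis of bath_pocket, either way round below 0.18 rad and angle between oblong_block_center's own z axis and vertical below 0.06 rad and linear speed of oblong_block below 0.02 m/s and distance of square_block_center from where it was at the start of the episode below 0.03 m); the robot touches nothing.
It fails at once if the square block is moved by more than 30 mm (distance of square_block_center from where it was at the start of the episode above 0.03 m).
It also fails if it takes over 38 s, if anything falls off the work surface, if the arm or the gripper's body presses on something with over 40 N, if the wrist force passes 120 N, or if a joint passes its speed limit or range.

### The arm

A 6-joint arm with a two-finger parallel gripper is mounted at the origin on a cart in front of the work surface, level with it; the furniture and walls round the work are solid. World frame = base frame: x ahead of the robot, y to its left, z up, the work surface at z = 0. Lengths are in mm, angles in degrees, forces in N, time in s.
With the tool pointing down it reaches from about 275 to 825 mm from the base axis. Payload 4.9 kg.
Tool frame: the origin (TCP) lies at the centre of the arm's flange, where the gripper is bolted on; the fingertips stand 173 mm ahead of it and the grasp point (between the pads) lies 155 mm ahead of it; z points along the fingers, y is the line along which they close (so a half turn about z gives the same grasp; the last joint's range is limited). The gripper opens to 85 mm and grips with 20 to 120 N. Pads are 22 mm wide; open, the fingers measure 114 mm over their backs; the gripper's body (76 mm by 85 mm) begins 54 mm behind the grasp point. The pads swing forward as they close: fully open they stand 13 mm farther back than shut.
Start: joints at [-80.054, 18.69, -11.035, 60.275, 0, 82.311], TCP at [166.642, -524.166, 404.681] pointing down, gripper open.
Joint ranges: [-152.03, 152.03], [-55.5, 102.48], [-74.3, 77.21], [-110.64, 120.58], [-84.22, 78.4], [-180, 180]. Speed limits (degrees/s): [147.25, 147.25, 180, 180, 180, 180].

### API

Orientations are given as [roll, pitch, yaw] about the fixed x, y, z axes, in that order (R = Rz(yaw) Ry(pitch) Rx(roll)).
In Python, from station import * gives the robot as it stands.
- The arm moves only by the tool send_rows, never from a script. Its argument "targets" is a list that holds one entry, the list of rows, each a list of 4 numbers: the shift along the tool's x, y, z in units of 30 mm (1.0 is 30 mm), then the turn about the tool's z in units of 5 degrees (1.0 is 5 degrees). A call has 1 to 20 rows; each row is the pose to reach, as a shift and turn from the pose commanded when the call began, along the tool's axes at that moment; what a row does not reach only later rows make up. A row lasts 1/12 s, in which the tool goes at most 41.7 mm and 7.16 degrees, less where a joint would pass 70% of its speed; a pose out of reach is approached as far as the arm can. A call with a gripper value outside its range is refused whole. "gripper" is the opening, from -1 (shut) to 1 (fully open), set as the call begins (left out, the last holds). The fingers move at their own pace and stop on an object; "squeeze" is the grip in N (left out, the last holds). Time passes only in rows, so rows that repeat a pose let the fingers close. It gives the time, the measured TCP pose, the force and the opening at its end, in the units of the state.
- observe(): the state, without advancing time (a new reading comes with each control period).
- snapshot(name): name is "scene" or "top"; returns a dict with "pixels" (480x640x3 uint8, red, green, blue), "z_map" (480x640 float32, mm along the optical axis (not along the pixel's ray), 0 where there is no reading), "fx", "fy", "cx", "cy" (pixels), "rvec" (rotation vector, rad) and "tvec" (3), from world to camera coordinates, as OpenCV has them. Camera axes: x right, y down, z forward; pixel columns grow to the right and rows downward; lengths in mm; the calibration is good to about 2 mm. A picture is of the moment at which its call begins.
- close_job(): hands the job in, once; it reports no verdict.
Trained networks look in a picture, given as the dict that the camera call returned (one of the last four; its "shot" number tells which), for a name from the list of things; names that differ only in an ending like _2 or _b are one class to them, and where a whole thing is asked for, a point or a joint stands for the part that bears it (a point fixed in the world has none). Each returns a list of dicts, best first, with "conf" (0 to 1); they miss things now and then, are a little off and sometimes report something else, mostly with a low value. They report only what shows in the picture. A call takes as long as a camera call.
- boxes_of(picture, label): "extent" ([left, top, width, height] in pixels, round what is visible of it).
- regions_of(picture, label): "pixels" (480x640 bool, what is visible of it) and "extent" ([left, top, width, height] in pixels, round what is visible of it).
The state is a dict: "time_s": time; "joints": joint angles; "dq": joint speeds; "joint_torque": joint torques, N m; "tcp_pos": TCP position; "orientation": TCP orientation; "force": force on the tool from outside, world axes, zero at the start; "moment": the same for the moment, N m; "width": finger opening in mm.
Only numpy, scipy, OpenCV 4.12 (cv2) and the standard library are available. Lean on these libraries where they do the work, as an engineer would, in place of code of your own. Each camera call takes 0.05 s, during which the arm holds its last target. There are 200 camera calls.

## Working session

There is one attempt and no reset: what is moved stays moved. The work goes in short steps, Python scripts to look and compute and a tool call to move; the robot and the scene stay as the last step left them, time stands still between calls to the robot, and variables do not carry over. Pictures are saved under pics/ and viewed, on a budget of 10 in all, crops included, one or two more only if the job needs it, and the job is handed in when it is done.

Besides the shell and the picture viewer there is one more tool, called after "Request:" in YAML: its name, and indented under it one key for each argument. send_rows: Moves the arm, as the interface text tells. Its arguments: {"type":"object","properties":{"targets":{"type":"array","items":{"type":"array","items":{"type":"array","items":{"type":"number"}}}},"gripper":{"type":"number"},"squeeze":{"type":"number"}},"required":["targets"]}

```bash
mkdir -p pics; cat > h.py <<'E'
from station import *
import numpy as np, cv2
def RT(p):
    return cv2.Rodrigues(np.array(p["rvec"],float))[0], np.array(p["tvec"],float).ravel()
def cloud(p, mask=None):
    R,t=RT(p); z=p["z_map"]; m=z>0
    if mask is not None: m=m&mask
    v,u=np.nonzero(m); d=z[v,u]
    c=np.stack([(u-p["cx"])/p["fx"]*d,(v-p["cy"])/p["fy"]*d,d],1)
    return (c-t)@R, u, v
def save(p,n): cv2.imwrite("pics/"+n, p["pixels"][:,:,::-1])
E
python3 - <<'E'
from h import *
s=observe(); print({k:np.round(s[k],2) for k in("time_s","tcp_pos","orientation","force","width")})
ims=[]
for n in("scene","top"):
    p=snapshot(n); ims.append(p["pixels"]); save(p,n+"0.png")
    R,t=RT(p); print(n,"cam at",np.round(-R.T@t),"axis",np.round(R[2],2))
    for l in("oblong_block_center","square_block_center","bath_pocket"):
        for r in regions_of(p,l)[:2]:
            P,u,v=cloud(p,r["pixels"])
            print(l,round(r["conf"],2),r["extent"],np.round(np.median(P,0)),np.round(np.percentile(P,2,axis=0)),np.round(np.percentile(P,98,axis=0)))
cv2.imwrite("pics/both0.png",cv2.resize(np.vstack(ims)[:,:,::-1],(400,600))) 
E
```

```text
{'time_s': np.float64(0.0), 'tcp_pos': array([ 166.59, -523.87,  403.89]), 'orientation': array([-1.799e+02, -1.000e-02,  1.764e+01]), 'force': array([-0.19,  0.23, -0.03]), 'width': np.float64(85.43)}
scene cam at [115. 943. 476.] axis [ 0.47 -0.75 -0.47]
oblong_block_center 0.63 [303.0, 211.9, 37.1, 34.0] [574. 211.  36.] [549. 165.   1.] [613. 218.  55.]
square_block_center 0.61 [359.2, 228.8, 26.0, 33.3] [447. 226.  39.] [424. 187.   1.] [474. 239.  55.]
bath_pocket 0.65 [235.2, 241.2, 107.9, 77.0] [512. 415.  46.] [451. 335.   9.] [594. 454.  53.]
top cam at [467. 317. 914.] axis [ 0.08  0.01 -1.  ]
oblong_block_center 0.92 [367.0, 191.4, 37.7, 43.4] [584. 193.  55.] [551. 167.   7.] [616. 215.  59.]
square_block_center 0.62 [359.6, 274.4, 43.9, 33.5] [454. 210.  56.] [430. 184.   6.] [479. 236.  60.]
bath_pocket 0.67 [233.2, 203.2, 76.4, 90.7] [527. 390.  53.] [456. 329.  27.] [598. 448.  57.]
```

```bash
python3 - <<'E'
from h import *
def rect(P,lo,hi):
    Q=P[(P[:,2]>lo)&(P[:,2]<hi)][:,:2].astype(np.float32)
    c,s,a=cv2.minAreaRect(Q); print("  n",len(Q),"rect",np.round(c,1),np.round(s,1),round(a,1),"mean",np.round(Q.mean(0),1)); 
p=snapshot("top"); q=snapshot("scene")
for pic in(p,q):
  for l in("oblong_block_center","square_block_center","bath_pocket"):
    r=regions_of(pic,l)[0]; m=cv2.dilate(r["pixels"].astype(np.uint8),np.ones((5,5)))>0
    P,u,v=cloud(pic,m); print(l); lo=44 if 'bath' in l else 47
    rect(P,lo,64)
    Q=P[P[:,2]>lo]; print("  ztop",np.round(np.median(Q[:,2]),1))
    if 'bath' in l: 
        rect(P[(abs(P[:,0]-527)<60)&(abs(P[:,1]-390)<50)],20,36)
im=p["pixels"][180:330,215:425]
cv2.imwrite("pics/top1.png",cv2.resize(im[:,:,::-1],None,fx=3.8,fy=3.8,interpolation=cv2.INTER_CUBIC))
E
```

```text
oblong_block_center
  n 864 rect [584.7 190.4] [66.2 46.5] 6.4 mean [584.7 190.8]
  ztop 56.4
square_block_center
  n 607 rect [453.8 208.7] [46.1 46.1] 26.3 mean [454.1 208.7]
  ztop 56.6
bath_pocket
  n 5166 rect [526.5 389.4] [124.2 148. ] 88.6 mean [522.1 389.3]
  ztop 53.5
  n 1299 rect [541.1 389.6] [52.4 72.8] 88.6 mean [541.3 389.7]
oblong_block_center
  n 416 rect [583.3 192.2] [67.3 51.8] 6.0 mean [581.4 194.4]
  ztop 53.4
square_block_center
  n 345 rect [452.5 210.3] [45.1 49.6] 24.8 mean [450.6 213.1]
  ztop 53.7
bath_pocket
  n 2939 rect [525.2 390.3] [126.9 149. ] 88.7 mean [516.4 397.8]
  ztop 51.0
  n 474 rect [544.9 381. ] [41.7 66.7] 89.2 mean [549.7 374.9]
```

View pics/top1.png

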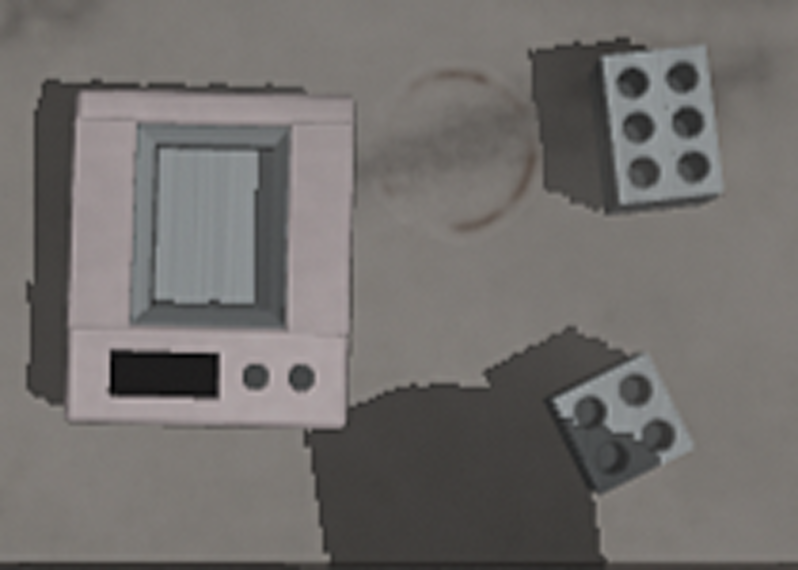

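View pics/scene0.png

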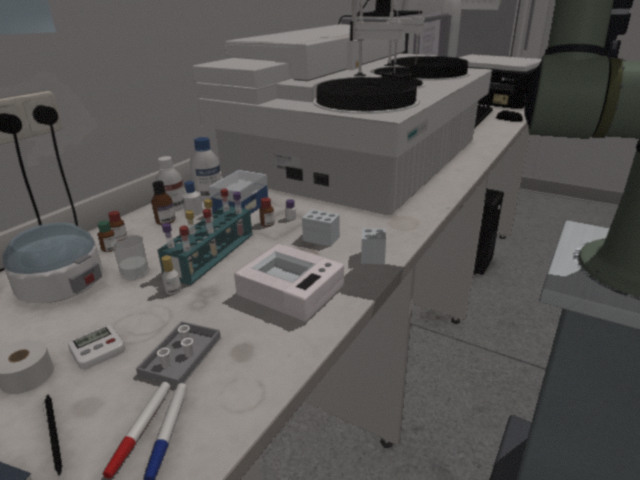

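```bash
python3 - <<'E'
from h import *
P=np.vstack([cloud(snapshot(n))[0] for n in("scene","top")])
print("max z on 50mm grid; rows x 250..850, cols y -600..500")
for x in range(250,850,50):
    print(x,[int(np.percentile(Q,99)) if len(Q:=P[(abs(P[:,0]-x-25)<25)&(abs(P[:,1]-y-25)<25)&(P[:,2]>-5)][:,2])>8 else -1 for y in range(-600,500,50)])
s=observe(); print(s["tcp_pos"],s["orientation"])
yaw=np.radians(s["orientation"][2]); d=np.array([584,191.3])-s["tcp_pos"][:2]
print("units",(d@[np.cos(yaw),np.sin(yaw)])/30,(d@[np.sin(yaw),-np.cos(yaw)])/30)
E
```

```text
max z on 50mm grid; rows x 250..850, cols y -600..500
250 [-1, -1, -1, -1, -1, -1, -1, -1, -1, -1, -1, -1, 323, -1, -1, -1, -1, -1, -1, -1, -1, -1]
300 [-1, -1, -1, -1, -1, -1, -1, -1, -1, -1, -1, -1, -1, -1, -1, -1, -1, -1, -1, -1, -1, -1]
350 [1, 2, 1, 0, 2, 1, 2, 4, 4, 5, 4, 5, 5, 4, 5, 4, 5, 5, 5, 5, 4, 4]
400 [2, 1, 1, 1, 1, 1, 3, 5, 4, 4, 4, 5, 5, 5, 4, 57, 58, 5, 6, 5, 4, 5]
450 [232, 231, 232, 231, 232, 232, 232, 231, 231, 234, 235, 235, 235, 234, 5, 58, 59, 5, 56, 57, 57, 52]
500 [271, 270, 270, 261, 233, 233, 233, 233, 270, 270, 274, 273, 236, 235, 5, 6, 45, 5, 56, 55, 56, 52]
550 [271, 271, 271, 269, 242, 242, 241, 395, 271, 271, 275, 274, 273, 234, 5, 59, 58, 5, 57, 56, 56, 50]
600 [271, -1, 271, 427, 396, 266, 272, 438, 271, 271, 274, 274, 273, 235, 5, 58, 57, 5, 5, 48, 5, 4]
650 [270, 271, 271, 396, 396, 272, 272, 396, 382, 271, 274, 274, 273, 234, 49, 30, 5, 5, 4, 4, 5, 58]
700 [270, 271, 270, 440, 401, 271, 271, 444, 386, 270, 274, 273, 236, 234, 48, 65, 49, 109, 66, 109, 109, 106]
750 [320, 328, 332, 337, 336, 441, 440, 355, 355, 355, 351, 272, 236, 234, 70, 76, 74, 109, 109, 109, 108, 107]
800 [-1, -1, -1, -1, 356, 356, 357, 358, 356, 356, 355, 307, 305, 290, 78, 78, 77, 10, 10, 9, 4, 71]
[ 166.63524182 -524.17219874  404.69082384] [ 1.79998071e+02 -1.87682194e-03  1.76345325e+01]
units 20.483343514804766 -18.513754140923833
```

```bash
cat >> h.py <<'E'
def units(T, base=None):
    """world targets (x,y,z,yaw) -> row units from pose base (x,y,z,yaw) (default measured)"""
    if base is None:
        s=observe(); base=[*s["tcp_pos"],s["orientation"][2]]
        print("t",s["time_s"],"pose",np.round(base,1),np.round(s["orientation"],1),"F",np.round(s["force"],1),"w",round(s["width"],1))
    b=np.radians(base[3])
    for x,y,z,w in T:
        d=np.array([x,y])-base[:2]
        print([round(float(k),2) for k in(d@[np.cos(b),np.sin(b)]/30,d@[np.sin(b),-np.cos(b)]/30,(base[2]-z)/30,-(w-base[3])/5)])
E
python3 - <<'E'
from h import *
units([(380,-50,440,17.63),(420,160,440,10),(584,191.3,300,6.2)],[166.64,-524.17,404.68,17.63])
E
```

```text
[11.57, -12.91, -1.18, -0.0]
[14.96, -19.18, -1.18, 1.53]
[20.48, -18.52, 3.49, 2.29]
```

Request:
send_rows:
  targets:
    - [[11.57,-12.91,-1.18,0],[11.57,-12.91,-1.18,0],[11.57,-12.91,-1.18,0],[11.57,-12.91,-1.18,0],[11.57,-12.91,-1.18,0],[11.57,-12.91,-1.18,0],[11.57,-12.91,-1.18,0],[11.57,-12.91,-1.18,0],[11.57,-12.91,-1.18,0],[11.57,-12.91,-1.18,0],[11.57,-12.91,-1.18,0],[11.57,-12.91,-1.18,0],[11.57,-12.91,-1.18,0],[14.96,-19.18,-1.18,1.53],[14.96,-19.18,-1.18,1.53],[14.96,-19.18,-1.18,1.53],[14.96,-19.18,-1.18,1.53],[14.96,-19.18,-1.18,1.53],[14.96,-19.18,-1.18,1.53],[14.96,-19.18,-1.18,1.53]]
  gripper: 1
  squeeze: 30

```text
time_s: 2.57
tcp_pos: [421.7, 155.1, 440.0]
orientation: [-179.7, -0.0, 10.7]
force: [-0.0, -0.6, -0.4]
width: 85.3
```

```bash
python3 - <<'E'
from h import *
units([(584,191.3,300,6.2),(584,191.3,198,6.2)],None)
E
```

```text
t 2.5667 pose [421.7 155.1 440.   10.7] [-179.7   -0.    10.7] F [-0.  -0.6 -0.4] w 85.3
[5.54, -0.18, 4.67, 0.91]
[5.54, -0.18, 8.07, 0.91]
```

Request:
send_rows:
  targets:
    - [[5.56,-0.08,2.5,0.76],[5.56,-0.08,2.5,0.76],[5.56,-0.08,2.5,0.76],[5.56,-0.08,5.0,0.76],[5.56,-0.08,5.0,0.76],[5.56,-0.08,5.0,0.76],[5.56,-0.08,5.0,0.76],[5.56,-0.08,5.0,0.76],[5.56,-0.08,5.0,0.76],[5.56,-0.08,5.0,0.76]]

```text
time_s: 3.4
tcp_pos: [588.2, 163.9, 292.3]
orientation: [-178.8, -0.1, 8.5]
force: [0.1, 0.4, -0.5]
width: 85.7
```

```bash
python3 - <<'E'
from h import *
units([(584,191.3,198,6.2)],None)
p=snapshot("top"); print([ (round(r["conf"],2),r["extent"]) for r in boxes_of(p,"oblong_block_center")[:2]])
im=p["pixels"][150:330,215:455]
cv2.imwrite("pics/top2.png",cv2.resize(im[:,:,::-1],None,fx=3.3,fy=3.3,interpolation=cv2.INTER_CUBIC))
E
```

```text
t 3.4 pose [588.2 163.9 292.3   8.5] [-1.788e+02 -1.000e-01  8.500e+00] F [ 0.1  0.4 -0.5] w 85.7
[-0.0, -0.92, 3.14, 0.45]
[(0.58, [371.5, 210.0, 35.1, 24.7])]
```

View pics/top2.png

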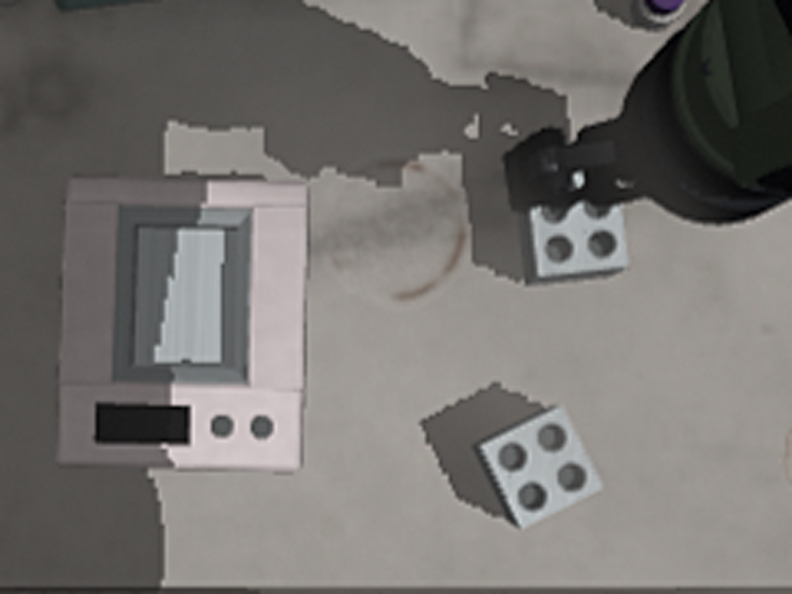

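Request:
send_rows:
  targets:
    - [[0,0,0,0],[0,0,0,0],[0,0,0,0],[0,0,0,0]]

```text
time_s: 3.83
tcp_pos: [588.0, 164.8, 290.5]
orientation: [-178.8, -0.0, 8.5]
force: [0.3, -0.5, 0.0]
width: 85.4
```

```bash
python3 - <<'E'
from h import *
units([(584,191.3,290,6.2),(584,191.3,198,6.2)],None)
E
```

```text
t 3.8333 pose [588.  164.8 290.5   8.5] [-178.8   -0.     8.5] F [ 0.3 -0.5  0. ] w 85.4
[-0.0, -0.9, 0.02, 0.47]
[-0.0, -0.9, 3.08, 0.47]
```

Request:
send_rows:
  targets:
    - [[0,-0.3,0,0.2],[0,-0.6,0,0.4],[0,-0.9,0,0.47],[0,-0.9,0,0.47],[0,-0.9,0,0.47],[0,-0.9,0,0.47]]

```text
time_s: 4.33
tcp_pos: [588.0, 165.8, 290.5]
orientation: [-177.8, 0.1, 8.4]
force: [0.8, 0.1, -0.2]
width: 85.4
```

```bash
python3 - <<'E'
from h import *
units([(584,191.3,290,6.2),(584,191.3,198,6.2)],None)
print(observe()["joints"])
E
```

```text
t 4.3333 pose [588.  165.8 290.5   8.4] [-1.778e+02  1.000e-01  8.400e+00] F [ 0.8  0.1 -0.2] w 85.4
[-0.01, -0.86, 0.02, 0.44]
[-0.01, -0.86, 3.08, 0.44]
[  8.35202429  30.34348399 -10.53717223  49.22973332   2.22688249
 179.94214927]
```

Request:
send_rows:
  targets:
    - [[0,0,0,-1.4],[0,0,0,-2.8],[0,0,0,-4.2],[0,0,0,-5.6],[0,0,0,-7],[0,0,0,-8.4],[0,0,0,-9.8],[0,0,0,-11.2],[0,0,0,-12.6],[0,0,0,-14],[0,0,0,-15.4],[0,0,0,-16.8],[0,0,0,-18],[0,0,0,-18],[0,0,0,-18]]

```text
time_s: 5.58
tcp_pos: [588.0, 165.8, 290.5]
orientation: [-179.9, -2.2, 98.2]
force: [-0.5, -0.6, -1.0]
width: 85.5
```

```bash
python3 - <<'E'
from h import *
units([(584,191.3,290,186.2)],None)
print(observe()["joints"])
E
```

```text
t 5.5833 pose [588.  165.8 290.5  98.2] [-179.9   -2.2   98.2] F [-0.5 -0.6 -1. ] w 85.5
[0.86, -0.01, 0.02, -17.59]
[  8.3448822   30.3398808  -10.53785414  49.22982143   2.22892877
  90.09941134]
```

```bash
cat >> h.py <<'E'
from scipy.spatial.transform import Rotation as Rn
L=152.
def gp(T, verbose=True):
    """targets (x,y,z of grasp point, long-axis yaw mod 180) -> row units from measured pose"""
    s=observe(); R=Rn.from_euler("xyz",s["orientation"],degrees=True).as_matrix(); g=s["tcp_pos"]+R[:,2]*L
    yaw=s["orientation"][2]
    print("t",round(s["time_s"],2),"tcp",np.round(s["tcp_pos"],1),"rpy",np.round(s["orientation"],1),"gp",np.round(g,1),"F",np.round(s["force"],1),"M",np.round(s["moment"],2),"w",round(s["width"],1),"j6",round(s["joints"][5],1))
    for x,y,z,w in T:
        print([round(float(k),2) for k in R.T@(np.array([x,y,z])-g)/30], round(float(-(w-yaw)/5),2))
E
python3 - <<'E'
from h import *
gp([(584,191.3,130,186.2),(584,191.3,47,186.2)])
E
```

```text
t 5.58 tcp [588.  165.8 290.5] rpy [-179.9   -2.2   98.2] gp [586.9 171.6 138.6] F [-0.5 -0.6 -1. ] M [-0.05 -0.05 -0.01] w 85.5 j6 90.1
[0.65, -0.0, 0.31] -17.59
[0.55, 0.0, 3.08] -17.59
```

Request:
send_rows:
  targets:
    - [[0.65,0,0.31,-1.4],[0.65,0,0.31,-2.8],[0.65,0,0.31,-4.2],[0.65,0,0.31,-5.6],[0.65,0,0.31,-7],[0.65,0,0.31,-8.4],[0.65,0,0.31,-9.8],[0.65,0,0.31,-11.2],[0.65,0,0.31,-12.6],[0.65,0,0.31,-14],[0.65,0,0.31,-15.4],[0.65,0,0.31,-16.8],[0.65,0,0.31,-17.59],[0.65,0,0.31,-17.59],[0.65,0,0.31,-17.59],[0.65,0,0.31,-17.59]]

```text
time_s: 6.92
tcp_pos: [585.1, 185.4, 282.0]
orientation: [177.8, -0.2, -173.8]
force: [-1.0, -0.3, -0.2]
width: 85.3
```

```bash
python3 - <<'E'
from h import *
gp([(584,191.3,130,186.2),(584,191.3,47,186.2)])
p=snapshot("scene")
im=p["pixels"][130:330,200:440]
cv2.imwrite("pics/sc3.png",cv2.resize(im[:,:,::-1],None,fx=3,fy=3,interpolation=cv2.INTER_CUBIC))
E
```

```text
t 6.92 tcp [585.1 185.4 282. ] rpy [ 177.8   -0.2 -173.8] gp [584.  191.2 130.1] F [-1.  -0.3 -0.2] M [-0.02  0.02 -0.08] w 85.3 j6 4.0
[-0.0, 0.0, 0.0] -72.0
[-0.01, -0.1, 2.77] -72.0
```

View pics/sc3.png

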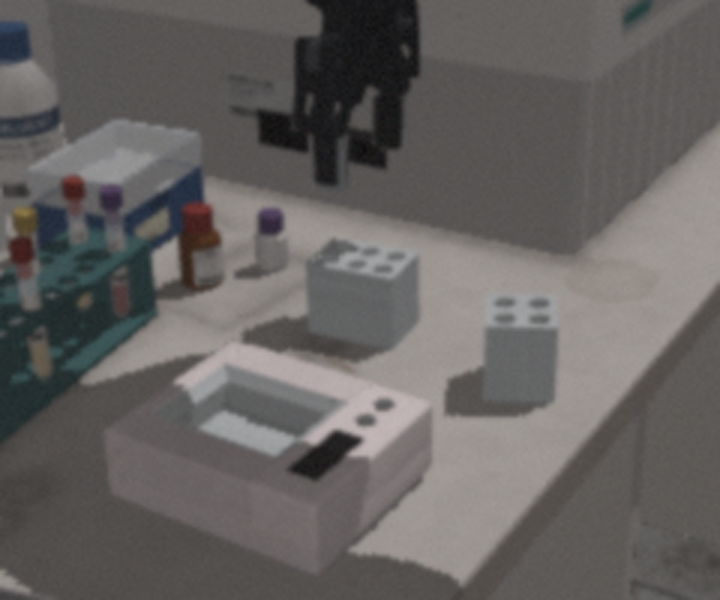

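Request:
send_rows:
  targets:
    - [[0,-0.03,0.7,0],[0,-0.05,1.4,0],[0,-0.07,2.0,0],[0,-0.09,2.5,0],[-0.01,-0.1,2.77,0],[-0.01,-0.1,2.77,0],[-0.01,-0.1,2.77,0]]

```text
time_s: 7.55
tcp_pos: [585.2, 185.6, 198.9]
orientation: [177.8, -0.2, -173.7]
force: [-0.3, 0.4, 0.3]
width: 85.5
```

Request:
send_rows:
  targets:
    - [[0,0,0,0],[0,0,0,0],[0,0,0,0],[0,0,0,0],[0,0,0,0],[0,0,0,0],[0,0,0,0]]
  gripper: -1
  squeeze: 35

```text
time_s: 8.13
tcp_pos: [585.7, 185.5, 200.2]
orientation: [177.8, -0.1, -173.7]
force: [-1.2, -0.6, 6.8]
width: 45.3
```

```bash
python3 - <<'E'
from h import *
gp([(584,191.3,130,186.2)])
E
```

```text
t 8.13 tcp [585.7 185.5 200.2] rpy [ 1.778e+02 -1.000e-01 -1.737e+02] gp [584.8 191.3  48.3] F [-1.2 -0.6  6.8] M [-0.42  0.23  0.03] w 45.3 j6 3.9
[0.03, 0.11, -2.72] -71.97
```

Request:
send_rows:
  targets:
    - [[0.02,0.05,-0.7,0],[0.03,0.07,-1.4,0],[0.03,0.1,-2.1,0],[0.03,0.11,-2.7,0],[0.03,0.11,-2.7,0],[0.03,0.11,-2.7,0]]

```text
time_s: 8.63
tcp_pos: [584.8, 185.8, 280.6]
orientation: [177.8, -0.1, -173.6]
force: [0.6, -1.3, -2.8]
width: 45.7
```

```bash
python3 - <<'E'
from h import *
gp([(525,390,125,-181.4)])
E
```

```text
t 8.63 tcp [584.8 185.8 280.6] rpy [ 1.778e+02 -1.000e-01 -1.736e+02] gp [584.  191.6 128.7] F [ 0.6 -1.3 -2.8] M [-0.04  0.03 -0.01] w 45.7 j6 3.9
[1.22, 6.78, 0.39] 1.55
```

Request:
send_rows:
  targets:
    - [[0.2,1,0.05,0.2],[0.4,2,0.1,0.4],[0.6,3,0.15,0.6],[0.8,4,0.2,0.8],[0.9,5,0.25,1.1],[1.1,6,0.3,1.4],[1.22,6.78,0.35,1.55],[1.22,6.78,0.35,1.55],[1.22,6.78,0.35,1.55],[1.22,6.78,0.35,1.55]]

```text
time_s: 9.47
tcp_pos: [525.0, 383.5, 275.7]
orientation: [177.9, -0.6, 178.6]
force: [1.0, -0.5, -2.0]
width: 45.8
```

```bash
python3 - <<'E'
from h import *
gp([(525,390,125,-181.4)])
ims=[]
for n,(r0,c0) in (("scene",(130,180)),("top",(130,180))):
    p=snapshot(n)
    for r in regions_of(p,"oblong_block_center")[:1]:
        P,u,v=cloud(p,r["pixels"]); print(n,r["conf"],r["extent"],np.round(np.percentile(P,[3,50,97],axis=0),1).tolist())
    im=p["pixels"][r0:r0+200,c0:c0+260]; ims.append(im)
cv2.imwrite("pics/p4.png",cv2.resize(np.vstack(ims)[:,:,::-1],None,fx=1.5*1,fy=1.5,interpolation=cv2.INTER_CUBIC))
E
```

```text
t 9.47 tcp [525.  383.5 275.7] rpy [177.9  -0.6 178.6] gp [523.6 389.1 123.8] F [ 1.  -0.5 -2. ] M [-0.06  0.01  0.05] w 45.8 j6 30.6
[-0.05, 0.03, -0.04] 72.0
scene 0.75 [263.2, 220.5, 49.4, 48.1] [[489.0, 369.7, 77.8], [503.5, 409.8, 107.2], [553.5, 413.6, 130.4]]
```

View pics/p4.png

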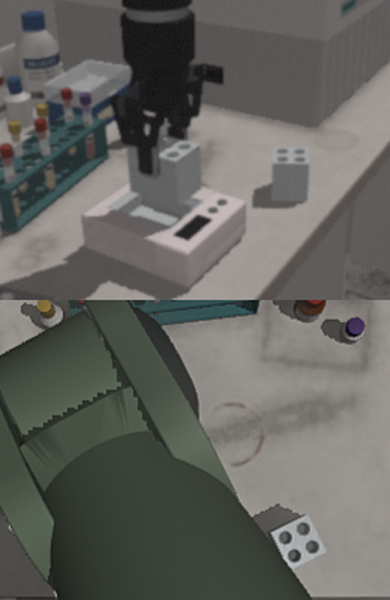

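```bash
python3 - <<'E'
from h import *
x0,y=523.6,390
gp([(x0,y,103,178.6)]+[(x0-33+33*np.cos(t)+48*np.sin(t),y,53+48*np.cos(t)-33*np.sin(t)-1,178.6) for t in np.radians([0,4,8,12,16])])
E
```

```text
t 9.67 tcp [526.  382.9 277.1] rpy [177.8  -0.5 178.5] gp [524.8 388.6 125.2] F [-0.5  0.3 -2.8] M [-0.07 -0.01  0.02] w 45.7 j6 30.6
[0.03, 0.02, 0.74] -0.02
[0.03, 0.01, 0.84] -0.02
[-0.08, 0.01, 0.92] -0.02
[-0.18, 0.01, 1.01] -0.02
[-0.28, 0.01, 1.1] -0.02
[-0.37, 0.01, 1.2] -0.02
```

Request:
send_rows:
  targets:
    - [[0.02,0.02,0.4,0],[0.03,0.02,0.74,0],[0.03,0.02,0.8,0],[0.03,0.02,0.84,0],[-0.02,0.02,0.88,0],[-0.08,0.02,0.92,0],[-0.13,0.02,0.97,0],[-0.18,0.02,1.01,0],[-0.18,0.02,1.01,0]]

```text
time_s: 10.42
tcp_pos: [530.7, 384.8, 247.7]
orientation: [178.0, -0.5, 178.6]
force: [-1.9, -4.0, 6.7]
width: 45.5
```

```bash
python3 - <<'E'
from h import *
gp([])
p=snapshot("scene")
im=p["pixels"][160:320,200:400]
cv2.imwrite("pics/p5.png",cv2.resize(im[:,:,::-1],None,fx=3.5,fy=3.5,interpolation=cv2.INTER_CUBIC))
E
```

```text
t 10.42 tcp [530.7 384.8 247.7] rpy [178.   -0.5 178.6] gp [529.5 390.3  95.8] F [-1.9 -4.   6.7] M [-1.15  0.67  0.16] w 45.5 j6 30.5
```

View pics/p5.png

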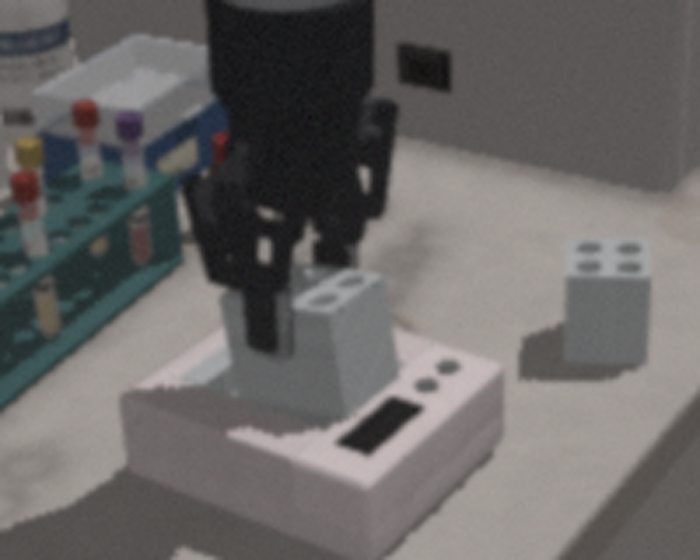

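Request:
send_rows:
  targets:
    - [[-0.05,0,0.05,0],[-0.1,0,0.1,0],[-0.15,0,0.14,0],[-0.19,0,0.19,0],[-0.24,0,0.25,0],[-0.24,0,0.25,0],[-0.24,0,0.25,0]]

```text
time_s: 11.05
tcp_pos: [538.3, 385.0, 240.5]
orientation: [177.9, -0.4, 178.6]
force: [0.1, -5.4, 6.1]
width: 45.5
```

```bash
cat >> h.py <<'E'
def block(p):
    r=regions_of(p,"oblong_block_center")
    if not r: print("no block"); return
    P,u,v=cloud(p,cv2.erode(r[0]["pixels"].astype(np.uint8),np.ones((3,3)))>0)
    # normal of the visible +y side face: tilt of its upper edge from the points
    y=np.percentile(P[:,1],95); F=P[P[:,1]>y-6]
    c,s,a=cv2.minAreaRect(F[:,[0,2]].astype(np.float32)); print("conf",round(r[0]["conf"],2),"side face c",np.round(c,1),"size",np.round(s,1),"ang",round(a,1),"zmax",np.round(P[:,2].max(),1),"P3/97",np.round(np.percentile(P,[3,97],axis=0),1).tolist())
E
python3 - <<'E'
from h import *
gp([])
p=snapshot("scene"); block(p)
im=p["pixels"][160:320,200:400]
cv2.imwrite("pics/p6.png",cv2.resize(im[:,:,::-1],None,fx=3.5,fy=3.5,interpolation=cv2.INTER_CUBIC))
E
```

```text
t 11.05 tcp [538.3 385.  240.5] rpy [177.9  -0.4 178.6] gp [537.3 390.5  88.6] F [ 0.1 -5.4  6.1] M [-1.15  0.4   0.16] w 45.5 j6 30.2
conf 0.71 side face c [528.2  73. ] size [51.2 64.4] ang 71.1 zmax 106.8 P3/97 [[491.4, 373.4, 51.1], [547.5, 415.5, 104.5]]
```

View pics/p6.png

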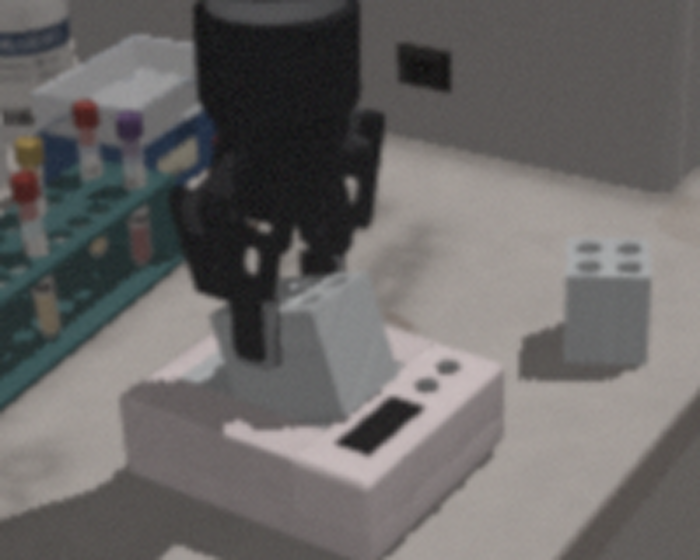

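Request:
send_rows:
  targets:
    - [[-0.06,-0.05,0.0,0],[-0.12,-0.05,0.02,0],[-0.18,-0.05,0.04,0],[-0.24,-0.05,0.07,0],[-0.3,-0.05,0.11,0],[-0.35,-0.05,0.15,0],[-0.4,-0.05,0.19,0],[-0.4,-0.05,0.19,0],[-0.4,-0.05,0.19,0]]

```text
time_s: 11.9
tcp_pos: [548.9, 384.4, 234.8]
orientation: [177.8, -0.6, 178.6]
force: [-6.8, -1.0, 12.3]
width: 45.3
```

```bash
python3 - <<'E'
from h import *
gp([(540.4,390,76,178.6)])
p=snapshot("scene"); block(p)
im=p["pixels"][160:320,200:400]
cv2.imwrite("pics/p7.png",cv2.resize(im[:,:,::-1],None,fx=3.5,fy=3.5,interpolation=cv2.INTER_CUBIC))
E
```

```text
t 11.9 tcp [548.9 384.4 234.8] rpy [177.8  -0.6 178.6] gp [547.5 390.3  83. ] F [-6.8 -1.  12.3] M [-0.52  1.52  0.  ] w 45.3 j6 29.7
[0.23, -0.02, 0.23] 0.01
conf 0.8 side face c [538.8  66.2] size [53.1 67.3] ang 70.6 zmax 101.3 P3/97 [[501.6, 373.4, 49.4], [566.1, 415.4, 98.8]]
```

View pics/p7.png

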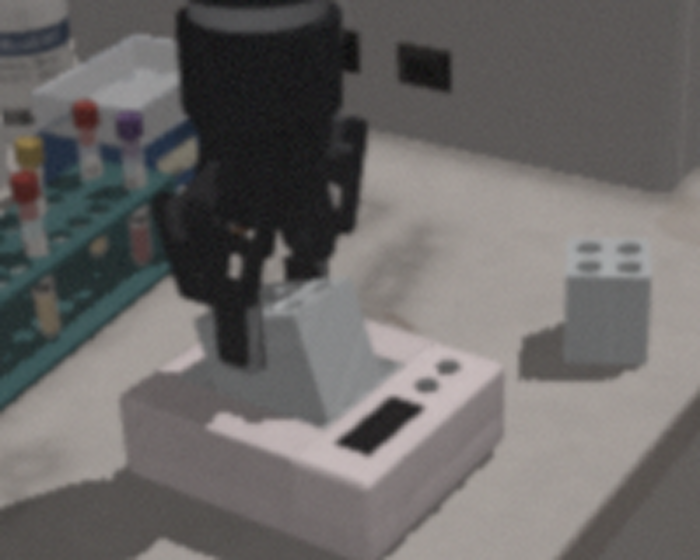

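Request:
send_rows:
  targets:
    - [[0.0,-0.02,0.05,0],[0.03,-0.02,0.1,0],[0.08,-0.02,0.14,0],[0.13,-0.02,0.18,0],[0.18,-0.02,0.22,0],[0.23,-0.02,0.25,0],[0.23,-0.02,0.25,0],[0.23,-0.02,0.25,0]]

```text
time_s: 12.67
tcp_pos: [546.5, 384.4, 234.4]
orientation: [177.7, 0.3, 178.5]
force: [-3.1, -8.6, 38.8]
width: 45.4
```

```bash
python3 - <<'E'
from h import *
gp([(540.4,390,76,178.6)])
p=snapshot("scene"); block(p)
im=p["pixels"][160:320,200:400]
cv2.imwrite("pics/p8.png",cv2.resize(im[:,:,::-1],None,fx=3.5,fy=3.5,interpolation=cv2.INTER_CUBIC))
E
```

```text
t 12.67 tcp [546.5 384.4 234.4] rpy [177.7   0.3 178.5] gp [547.4 390.5  82.5] F [-3.1 -8.6 38.8] M [-2.09  0.95  0.1 ] w 45.4 j6 29.9
[0.23, -0.03, 0.21] -0.01
conf 0.79 side face c [538.7  66.6] size [52.1 65.8] ang 71.6 zmax 101.3 P3/97 [[501.4, 372.9, 49.2], [568.8, 415.5, 98.7]]
```

View pics/p8.png

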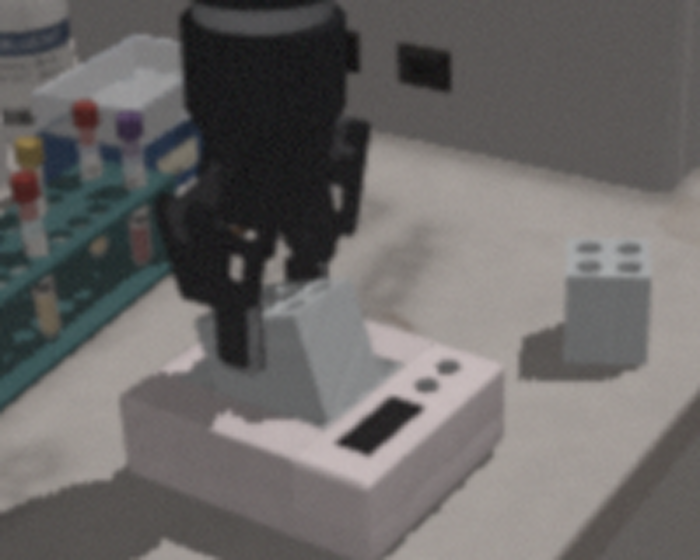

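Request:
send_rows:
  targets:
    - [[-0.1,0,-0.12,0],[-0.23,0,-0.22,0],[-0.33,-0.03,-0.22,0],[-0.41,-0.03,-0.22,0],[-0.41,-0.03,-0.19,0],[-0.41,-0.03,-0.19,0]]

```text
time_s: 13.27
tcp_pos: [552.8, 383.7, 234.6]
orientation: [177.6, -0.8, 178.7]
force: [-15.3, -0.7, 27.1]
width: 45.6
```

```bash
python3 - <<'E'
from h import *
gp([(540.4,390,76,178.6)])
p=snapshot("scene"); block(p)
E
```

```text
t 13.27 tcp [552.8 383.7 234.6] rpy [177.6  -0.8 178.7] gp [550.9 389.9  82.8] F [-15.3  -0.7  27.1] M [-0.4   3.43 -0.05] w 45.6 j6 29.3
[0.35, -0.02, 0.23] 0.02
conf 0.58 side face c [542.2  66.8] size [52.8 66. ] ang 70.1 zmax 102.8 P3/97 [[504.5, 372.8, 50.0], [565.1, 415.1, 99.6]]
```

Request:
send_rows:
  targets:
    - [[-0.05,0,-0.1,0],[-0.1,0,-0.1,0],[-0.1,0,-0.1,0]]

```text
time_s: 13.62
tcp_pos: [557.8, 382.7, 234.9]
orientation: [177.8, -0.6, 178.6]
force: [-5.9, -0.3, 9.5]
width: 45.7
```

Request:
send_rows:
  targets:
    - [[0,0,0,0],[0,0,0,0],[0,0,0,0],[0,0,0,0],[0,0,0,0],[0,0,0,0]]
  gripper: 0.6

```text
time_s: 14.12
tcp_pos: [558.3, 382.4, 234.5]
orientation: [177.8, -0.5, 178.6]
force: [-0.3, 0.2, 0.3]
width: 68.2
```

```bash
python3 - <<'E'
from h import *
gp([(540.4,390,140,178.6)])
p=snapshot("scene"); block(p)
im=p["pixels"][160:320,200:400]
cv2.imwrite("pics/p9.png",cv2.resize(im[:,:,::-1],None,fx=3.5,fy=3.5,interpolation=cv2.INTER_CUBIC))
E
```

```text
t 14.12 tcp [558.3 382.4 234.5] rpy [177.8  -0.5 178.6] gp [557.1 388.2  82.6] F [-0.3  0.2  0.3] M [-0.01  0.02  0.04] w 68.2 j6 29.2
[0.58, 0.12, -1.9] -0.0
conf 0.98 side face c [535.1  65. ] size [63.2 37.3] ang 0.1 zmax 84.3 P3/97 [[503.6, 372.5, 48.7], [562.1, 414.8, 83.0]]
```

View pics/p9.png

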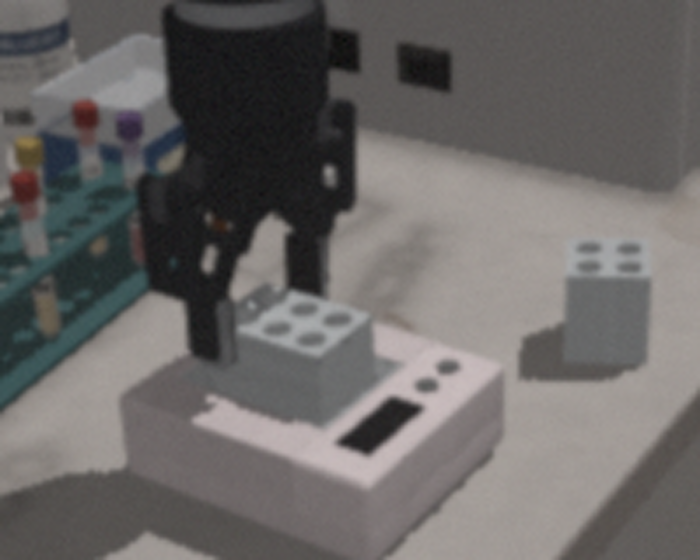

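Request:
send_rows:
  targets:
    - [[0,0.02,-0.6,0],[0,0.04,-1.4,0],[0,0.07,-2.4,0],[0,0.1,-3.5,0],[0,0.1,-3.5,0],[0,0.1,-3.5,0]]

```text
time_s: 14.72
tcp_pos: [559.9, 381.9, 342.7]
orientation: [177.7, -0.2, 178.6]
force: [0.7, 0.6, -0.2]
width: 68.7
```

```bash
python3 - <<'E'
from h import *
gp([])
p=snapshot("scene"); block(p)
m=regions_of(p,"oblong_block_center")[0]["pixels"]; P,_,_=cloud(p,cv2.erode(m.astype(np.uint8),np.ones((3,3)))>0)
T=P[P[:,2]>P[:,2].max()-5]; c,_,_,_=np.linalg.lstsq(np.c_[T[:,:2],np.ones(len(T))],T[:,2],rcond=None)
print("top z",np.median(T[:,2]),"tilt deg",np.degrees(np.arctan(np.hypot(*c[:2]))),"rect",cv2.minAreaRect(T[:,:2].astype(np.float32)))
r=regions_of(p,"square_block_center")[0]; P,_,_=cloud(p,r["pixels"]); print("square",np.median(P,0))
close_job()
E
```

```text
t 14.72 tcp [559.9 381.9 342.7] rpy [177.7  -0.2 178.6] gp [559.5 388.1 190.9] F [ 0.7  0.6 -0.2] M [-0.02  0.01 -0.02] w 68.7 j6 29.1
conf 0.78 side face c [535.6  64.1] size [66.6 39.5] ang 0.0 zmax 84.4 P3/97 [[503.7, 372.6, 47.6], [565.6, 414.7, 83.0]]
top z 81.92698632406793 tilt deg 0.14494147429467535 rect ((535.6759643554688, 392.5365905761719), (45.0975341796875, 65.65271759033203), 89.36213684082031)
square [446.47716834 226.2552204   39.20675709]
the job is handed in; nothing more can be done
```

The oblong block is in the dry bath's pocket, sitting flat and released, and the job is handed in at about 14.7 s.

I gripped the block across its 46 mm width and lowered it with its robot-side end on the pocket's rim. That tilted it about 19° in the grip, with the far end down in the pocket. I then moved it forward until the high end cleared the rim, and opened the gripper so it dropped level.

**Last checks (scene camera):**
- **Seating:** the block's top is at about 82 mm (83 mm expected, camera bias −1 to −2 mm), and its tilt is about 0.1°.
- **Position:** its centre is about 5 mm from the pocket's middle, and it is within about 1° of the pocket's long direction.
- **Square block:** it reads within 1 mm of where it started.
- **Gripper:** it is clear above, with no contact force.

**What went wrong on the way:**
- **Wrist limit:** the last joint ran into its limit over the block. I turned the tool half round, and it kept a lean of about 2° from then on.
- **Jam:** the first try at letting the high end down jammed on the pocket's flare at about 39 N on the wrist. I moved the block further forward and then let go.

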